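# Run the coupler under the inspection lamp

## Task

Press down the flat steel lock button on the rear end of the carriage and, keeping it down all the way, push the carriage along its rails until it is home against the end stop by the magnifier lamp. Then let the button come up so the carriage is locked there, and move clear: it is all pressing and pushing, nothing is gripped or lifted. Do not touch the coupler riding in the tray, do not disturb the loose things on the worktop, and do not force the carriage along with its lock on.

Things in the scene. Friction and masses are not known exactly. Their poses are not given: they have to be found in the camera images.
- lock_button_top (a point): centre of the level top of the lock button, a plain flat steel bar 90 mm (across the rails) by 40 mm, 80 mm above the worktop when up, 14 mm proud of a black 98 x 48 mm housing at the rear end of the carriage deck. Moves with the button. Axes are the carriage's: z up, x across the rails, and the carriage slides along its -y (the world's -y at yaw 0) towards the end stop.
- push_wall (a point): middle of the top edge, 95 mm above the worktop, of the carriage's upright wall on the stop side of the button, on its face towards the button, 28 mm from the button's centre. The wall is 130 mm wide across the rails, 8 mm thick, rises 41 mm from the deck. A fingertip that presses the button can push the carriage along against this wall. Axes as for the button.
- lock_button (a joint): how far the lock button is pressed, m: 0 up (locked), 0.007 fully down. Sprung: about 3.5 N starts it, 5 to 6 N holds it fully down, and it comes up by itself when let go. Up, its tooth is caught under the deck, so the carriage cannot leave its place; past 0.004 it is free. At the end stop a catch takes the tooth again; a raised tooth cannot pass that catch on the way in.
- carriage (a joint): travel of the carriage from where it stood at the start, m; grows as it moves towards the end stop. Unlocked it slides with about 2 N of drag and stays where it is left. The distance to the stop differs from time to time (about 0.17 to 0.30).
- carriage_nose (a point): middle of the front (leading) edge of the carriage deck, 48 mm above the worktop, 141 mm ahead of the button's centre along the slide. The grey deck is 140 mm across the rails, 170 mm along them, top 54 mm above the worktop; its front 110 mm is an open tray with low walls 18 mm high. Axes as for the button.
- stop_face (a point): middle of the face of the end stop that the carriage nose meets, 48 mm above the worktop: the stop is a dark steel block 130 mm across the rails, 30 mm thick, top 68 mm above the worktop, with two bolt heads on top, clamped across the rails near the lamp end. Axes as for the button; the carriage comes from its +y side.
- tray_floor (a point): centre of the tray's floor, 120 mm across the rails by 101 mm along them inside, 54 mm above the worktop. Axes as for the button.
- coupler: silver metal scaffold coupler, about 85 x 50 mm and 46 mm high, lying loose in the carriage's tray (top about 100 mm above the worktop); origin at the centre of its underside, z up.
- rack: fixed steel rack: base plate 170 (x) by 600 mm (y), rails 30 mm above the worktop along y; origin at the plate's centre on the worktop, +y along the rails away from the stop. A tube mast at 150 mm in x, -330 mm in y carries the jointed arm of the round magnifier lamp; its lens, 150 mm over the rim, hangs 350 mm and more up at 115 mm in x, -295 mm in y.
- t_bolt: rusted T-bolt with a nut, 70 x 34 x 14 mm, lying loose on the worktop beside the rack on the robot's side; origin at its middle on the worktop.
- guard_cap: blue plastic guard cap, 56 mm across and 47 mm high, standing loose on the worktop on the rack's far side; origin at the centre of its underside.
- spanner: stubby steel spanner, 120 mm long, lying loose on the worktop beside the rack on the robot's side; origin at its middle on the worktop.
Mind the look-alikes: they are no part of the job. What is meant by the coupler is not brown, pink or red, and is the larger of those in its own colour.

How it is judged:
On the way, in this order (a step that is already met when the one before it is completed fails the run):
1. the lock button is held down while the carriage still stands where it was (value of joint lock_button above 0.004 m and value of joint carriage below 0.03 m), for 0.05 s.
2. the carriage is against the end stop with the button still down (value of joint lock_button above 0.004 m and horizontal distance between carriage_nose and stop_face below 0.004 m), for 0.1 s.
At the end, for the whole second after the job is handed in: The carriage's nose is within 4 mm of the end stop's face and at rest, the lock button is up again (less than 1 mm down), and the coupler still lies flat in the tray (within 40 mm of its centre) (horizontal distance between carriage_nose and stop_face below 0.004 m and value of joint lock_button below 0.001 m and velocity of joint carriage between -0.005 and 0.005 m/s and horizontal distance between coupler and tray_floor below 0.04 m and z of coupler in the frame of tray_floor below 0.008 m and angle between coupler's own z axis and vertical below 0.15 rad); the robot touches nothing.
It fails at once if the carriage is forced along with its lock on (button less than 2 mm down), beyond a slip of 8 mm (value of joint lock_button below 0.002 m and (velocity of joint carriage above 0.03 m/s or velocity of joint carriage below -0.03 m/s) and (value of joint carriage above 0.008 m or value of joint carriage below -0.008 m)).
It fails at once if the coupler is touched by the robot, lifted out or tipped (contact force between any of the arm, the fingers and coupler above 1 N or z of coupler in the frame of tray_floor above 0.015 m or angle between coupler's own z axis and vertical above 0.3 rad).
It fails at once if a loose thing on the worktop is disturbed (moved more than 10 mm) (distance of any of t_bolt, guard_cap, spanner from where it was at the start of the episode above 0.01 m).
It also fails if it takes over 32 s, if anything falls off the work surface, if the arm or the gripper's body presses on something with over 40 N, if the wrist force passes 120 N, or if a joint passes its speed limit or range.

## Robot

A 7-joint arm with a two-finger parallel gripper is mounted at the origin on the work surface. World frame = base frame: x ahead of the robot, y to its left, z up, the work surface at z = 0. Lengths are in m, angles in rad, forces in N, time in s.
With the tool pointing down it reaches from about 0.425 to 0.925 m from the base axis. Payload 6.8 kg.
Tool frame: the origin (TCP) lies at the very end of the fingers, on their centre line; the grasp point (between the pads) lies 19 mm behind it (arm.grip_depth is the z of the grasp point in the tool frame, in m); z points along the fingers, y is the line along which they close (so a half turn about z gives the same grasp; the last joint's range is limited). The gripper opens to 85 mm and grips with 20 to 120 N. Pads are 22 mm wide; open, the fingers measure 114 mm over their backs; the gripper's body (76 mm by 85 mm) begins 54 mm behind the grasp point. The pads swing forward as they close: fully open they stand 13 mm farther back than shut.
Start: joints at [1.212, 0.477, 0.022, 1.555, -0.011, 1.109, -0.083], TCP at [0.168, -0.654, 0.231] pointing down, gripper open.
Joint ranges: [-2.96, 2.96], [-0.34, 2.1], [-1.41, 1.46], [0.24, 2.44], [-1.37, 4.51], [0.17, 1.92], [-2.96, 2.96]. Speed limits (rad/s): [2.39, 2.39, 3.14, 3.14, 3.14, 3.14, 3.14].

## Interface

Orientations are given as [roll, pitch, yaw] about the fixed x, y, z axes, in that order (R = Rz(yaw) Ry(pitch) Rx(roll)).
In Python, from rig import arm, optics gives the robot as it stands. The module is installed in compiled form; this text tells all that it offers.
- The arm moves only by the shell command python3 -m creep 'ROWS' [FORCE]. ROWS is JSON, a list of rows, each an object with "linear": the shift along the tool's x, y, z in mm, a list of three; "rot": the turn, a rotation vector about the tool's x, y, z in degrees, a list of three; "gripper": the finger opening in mm, from 0 to 85.4. In form: [{"linear": [x, y, z], "rot": [wx, wy, wz], "gripper": gripper}, ...]. A call has 1 to 8 rows; each row shifts and turns the commanded pose from where the row before left it, along the tool's axes as they then stand; what a row does not reach is not made up. A row lasts 1/12 s, in which the tool goes at most 41.7 mm and 7.16 degrees, less where a joint would pass 70% of its speed; a pose out of reach is approached as far as the arm can. A call with a gripper value outside its range is refused whole. The fingers move at their own pace and stop on an object; FORCE is the grip in N (left out, the last holds). Time passes only in rows, so rows that do not move let the fingers close. It gives the time, the measured TCP pose, the force, the opening and the grip force at its end, in the units of the state.
- arm.get_obs(): the state, without advancing time (a new reading comes with each control period).
- optics.camera(name): name is "scene" or "top"; returns (picture, depth): 420x560x3 uint8, red, green, blue; 420x560 float32, m along the optical axis (not along the pixel's ray), 0 where there is no reading.
- optics.camera_model(name): a dict with "K" (3x3 intrinsics, pixels), "extrinsics" (4x4, takes a point from camera to world coordinates). Camera axes: x right, y down, z forward; pixel columns grow to the right and rows downward; lengths in m; the calibration is good to about 2 mm. A picture is of the moment at which its call begins. camera_model takes no time and is no camera call.
- arm.close_job(): hands the job in; it is judged then, once.
The state is a dict: "time_s": time; "qpos": joint angles; "qvel": joint speeds; "joint_efforts": joint torques, N m; "eef_pos": TCP position; "tool_rot": TCP orientation; "contact_force": force on the tool from outside, world axes, zero at the start; "wrist_torque": the same for the moment, N m; "gripper_width": opening from 0.0 (shut) to 1.0 (fully open); "grip_force": force on a finger pad.
Only numpy, scipy, OpenCV 4.12 (cv2) and the standard library are available. Lean on these libraries where they do the work, as an engineer would, in place of code of your own. Each camera call takes 0.05 s, during which the arm holds its last target. There are 200 camera calls.

## Working session

There is one attempt and no reset: what is moved stays moved. The work goes in short steps, Python scripts to look and compute and a shell command to move; the robot and the scene stay as the last step left them, time stands still between calls to the robot, and variables do not carry over. Pictures are saved under pics/ and viewed, at most 10 in all, crops included, and the job is handed in when it is done.

```bash
mkdir -p pics; python3 - <<'E'
from rig import arm, optics
import cv2, numpy as np
for n in("scene","top"):
    p,d=optics.camera(n); cv2.imwrite(f"pics/{n}0.png",cv2.cvtColor(p,cv2.COLOR_RGB2BGR)); np.savez(f"{n}0.npz",p=p,d=d)
    m=optics.camera_model(n); print(n,m["K"],np.round(m["extrinsics"],4))
o=arm.get_obs(); print(o)
E
```

```text
scene [[467.50827289   0.         276.883738  ]
 [  0.         467.50827289 219.084634  ]
 [  0.           0.           1.        ]] [[-0.7398  0.5092 -0.4398  1.007 ]
 [ 0.6726  0.542  -0.5039  0.4585]
 [-0.0182 -0.6686 -0.7434  0.7882]
 [ 0.      0.      0.      1.    ]]
top [[524.08961048   0.         271.32940717]
 [  0.         524.08961048 208.74982419]
 [  0.           0.           1.        ]] [[-0.0063 -0.9969  0.0783  0.4926]
 [-0.9999  0.0071  0.0107 -0.0318]
 [-0.0112 -0.0782 -0.9969  1.2915]
 [ 0.      0.      0.      1.    ]]
{'time_s': 0.1, 'qpos': array([ 1.21189088,  0.47770476,  0.02233346,  1.55633016, -0.01152156,
        1.10932723, -0.08309432]), 'qvel': array([ 9.06546709e-05, -1.89170414e-03,  3.96938415e-04, -2.16297116e-03,
       -8.24340354e-04,  2.42669329e-03, -1.00036084e-03]), 'joint_efforts': array([ 5.56302024e-03, -5.97760141e+01,  1.61398083e+00, -2.81952435e+01,
        1.28103080e-02,  5.01927134e-03,  1.67285475e-05]), 'eef_pos': array([ 0.16739357, -0.65336531,  0.23044073]), 'tool_rot': array([-3.13995355e+00,  9.54167231e-05,  2.50830018e-01]), 'contact_force': array([-0.63256034,  0.19555202, -0.4098286 ]), 'wrist_torque': array([-0.0020821 , -0.05099668, -0.03695633]), 'grip_force': 0.0, 'gripper_width': 1.0053138634608465}
```

View pics/top0.png

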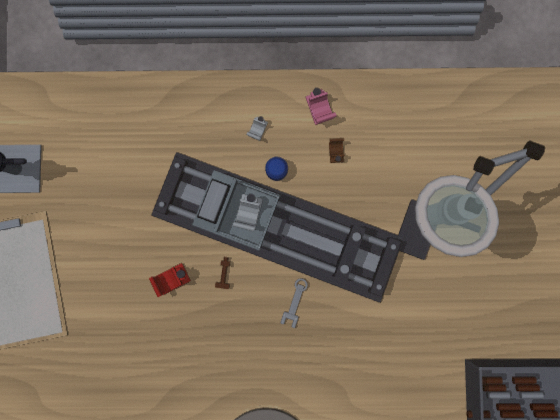

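View pics/scene0.png

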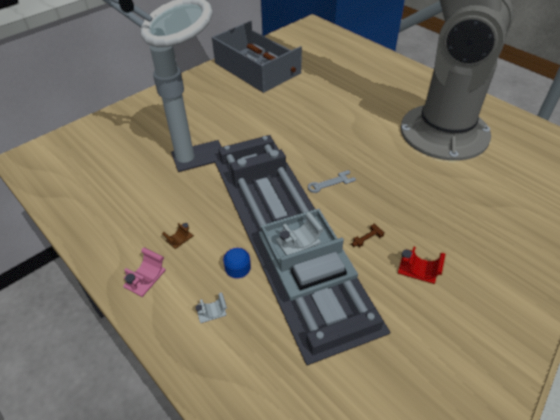

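The top view shows the rack running from (175,165) to (385,290). The button is at about (213,201), the wall just right of it, the tray with the silver coupler at (248,210), and the stop at about (352,252). The lamp lens is at (456,215). Loose on the robot's side are the T-bolt (224,272) and spanner (296,303), with the blue cap at (277,168) on the far side.

Coupler candidates: silver in the tray (248,210), small silver (258,128), pink (320,105), brown (336,150) and red (170,280). The tray one fits, because it is silver and the larger of the two silver ones. I'll measure next and confirm in a crop.

```bash
cat >h.py <<'E'
from rig import arm, optics
import cv2, numpy as np
def cloud(n,d):
    m=optics.camera_model(n);K=m["K"];E=m["extrinsics"]
    v,u=np.mgrid[:420,:560]
    P=np.stack([(u-K[0,2])/K[0,0]*d,(v-K[1,2])/K[1,1]*d,d],-1)
    return P@E[:3,:3].T+E[:3,3]
def rect(pts):
    (c,s,a)=cv2.minAreaRect((pts*1000).astype(np.float32)); return np.round(c,1),np.round(s,1),round(a,2)
def blobs(W,z0,z1,roi,amin=60):
    u0,v0,u1,v1=roi; M=np.zeros((420,560),np.uint8)
    M[v0:v1,u0:u1]=((W[v0:v1,u0:u1,2]>z0)&(W[v0:v1,u0:u1,2]<z1))
    n,L,st,c=cv2.connectedComponentsWithStats(M)
    for i in range(1,n):
        if st[i,4]>=amin: print(z0,z1,st[i],"zmed",round(float(np.median(W[L==i][:,2])),4),rect(W[L==i][:,:2]))
E
python3 - <<'E'
from h import *
f=np.load("top0.npz");W=cloud("top",f["d"])
roi=(150,150,405,305)
blobs(W,.074,.086,roi); blobs(W,.088,.099,roi,20); blobs(W,.062,.0735,roi); blobs(W,.048,.060,roi,100); blobs(W,.005,.2,roi,500)
f2=np.load("scene0.npz");W2=cloud("scene",f2["d"])
print("scene");blobs(W2,.075,.086,(255,200,360,300)); blobs(W2,.062,.074,(215,130,300,190))
c=cv2.cvtColor(f["p"][150:310,150:410],cv2.COLOR_RGB2BGR)
cv2.imwrite("pics/crop1.png",cv2.resize(c,None,fx=3,fy=3,interpolation=cv2.INTER_CUBIC))
E
```

```text
0.074 0.086 [199 180  29  41 648] zmed 0.0793 (array([609.1, 117.2]), array([40.5, 89.8]), 68.61)
0.088 0.099 [214 178  23  54 200] zmed 0.0939 (array([597.7,  87.7]), array([  8.5, 128.6]), 68.62)
0.088 0.099 [242 193  18  13 116] zmed 0.0966 (array([610.3,  26.9]), array([41.1, 23.4]), 76.9)
0.088 0.099 [234 222  11   7  26] zmed 0.097 (array([550.6,  54.2]), array([23.4, 11.7]), 76.05)
0.088 0.099 [243 223  12   8  36] zmed 0.0972 (array([545.6,  33.8]), array([27.7, 11.1]), 75.01)
0.062 0.0735 [204 179  27  45 137] zmed 0.0654 (array([609.1, 117.2]), array([48., 98.]), 68.75)
0.062 0.0735 [237 180  42  23 113] zmed 0.0702 (array([635.2,  12.7]), array([105.9,  16.6]), 62.08)
0.062 0.0735 [237 205  24  22 297] zmed 0.0669 (array([577.,  37.]), array([49.2, 46.3]), 75.6)
0.062 0.0735 [253 204  24  44 105] zmed 0.0707 (array([549.7,  -7.2]), array([ 14.5, 109.6]), 62.63)
0.062 0.0735 [334 225  32  56 658] zmed 0.0675 (array([ 486.3, -200.8]), array([ 31.1, 130.3]), 68.64)
0.048 0.06 [206 170  28  20 195] zmed 0.0531 (array([652.5, 104.1]), array([52.4, 49.4]), 69.16)
0.048 0.06 [ 219  183   58   62 1403] zmed 0.0533 (array([578.7,  37.8]), array([ 99.8, 120.4]), 68.78)
0.048 0.06 [192 191  69  59 336] zmed 0.0532 (array([563.7,  75.2]), array([170.3,  85.7]), 68.7)
0.005 0.2 [  150   152   255   150 16709] zmed 0.0294 (array([563.1, -40.3]), array([618. , 207.9]), 69.94)
0.005 0.2 [150 263  40  34 734] zmed 0.0181 (array([427. , 227.6]), array([54.9, 83. ]), 26.68)
scene
0.075 0.086 [304 220  16  19  93] zmed 0.0797 (array([556.7,  43.4]), array([46.6,  9.9]), 79.17)
0.075 0.086 [280 243  63  23 207] zmed 0.0807 (array([600. ,  90.7]), array([  4.8, 129.3]), 68.41)
0.075 0.086 [293 252  51  31 857] zmed 0.079 (array([610. , 118.5]), array([41.9, 90.6]), 69.67)
0.062 0.074 [230 149  56  24 515] zmed 0.067 (array([ 487.2, -200. ]), array([ 35.6, 130.6]), 68.32)
```

View pics/crop1.png

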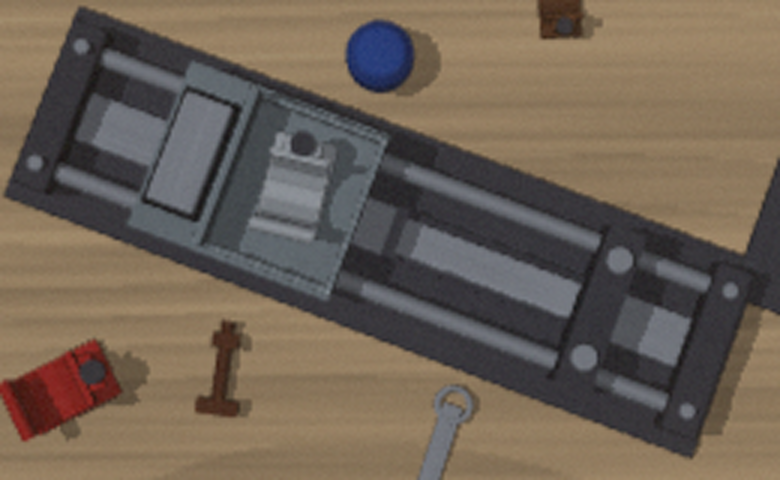

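The crop confirms the silver coupler in the tray at crop (295,185) and a flat button at (190,153). The wall lies to its right, the path to the stop at (600,300) is free, and the small silver coupler is off the rack.

| Quantity | Value |
|---|---|
| Button centre | (609.5, 117.8) mm |
| Carriage yaw | -21.35° |
| Slide direction | (-0.364, -0.931) |
| Travel to the stop | ≈185 mm |

The plan is to shut the fingers and turn the tool to yaw 68.65°, so tool x is opposite the slide.

```bash
python3 -m creep '[{"linear":[0,0,0],"rot":[0,0,-6.8],"gripper":0},{"linear":[0,0,0],"rot":[0,0,-6.8],"gripper":0},{"linear":[0,0,0],"rot":[0,0,-6.8],"gripper":0},{"linear":[0,0,0],"rot":[0,0,-6.8],"gripper":0},{"linear":[0,0,0],"rot":[0,0,-6.8],"gripper":0},{"linear":[0,0,0],"rot":[0,0,-6.8],"gripper":0},{"linear":[0,0,0],"rot":[0,0,-6.8],"gripper":0},{"linear":[0,0,0],"rot":[0,0,-6.7],"gripper":0}]' 40
```

```text
time_s: 0.77
eef_pos: [0.1674, -0.6536, 0.2307]
tool_rot: [-3.141, -0.001, 1.204]
contact_force: [0.4, 0.5, -0.3]
gripper_width: -0.005
grip_force: 0.0
```

```bash
python3 -m creep '[{"linear":[30,5,0],"rot":[0,0,0],"gripper":0},{"linear":[35,5,0],"rot":[0,0,0],"gripper":0},{"linear":[35,5,0],"rot":[0,0,0],"gripper":0},{"linear":[35,5,0],"rot":[0,0,0],"gripper":0},{"linear":[35,5,0],"rot":[0,0,0],"gripper":0},{"linear":[35,5,0],"rot":[0,0,0],"gripper":0},{"linear":[35,5,0],"rot":[0,0,0],"gripper":0},{"linear":[35,5,0],"rot":[0,0,0],"gripper":0}]'
python3 -m creep '[{"linear":[35,5,0],"rot":[0,0,0],"gripper":0},{"linear":[35,5,0],"rot":[0,0,0],"gripper":0},{"linear":[35,5,0],"rot":[0,0,0],"gripper":0},{"linear":[35,5,0],"rot":[0,0,0],"gripper":0},{"linear":[35,5,0],"rot":[0,0,0],"gripper":0},{"linear":[35,5,0],"rot":[0,0,0],"gripper":0},{"linear":[35,5,0],"rot":[0,0,0],"gripper":0},{"linear":[35,5,0],"rot":[0,0,0],"gripper":0}]'
```

```text
time_s: 1.43
eef_pos: [0.3051, -0.4105, 0.231]
tool_rot: [-3.141, -0.0, 1.198]
contact_force: [1.1, -0.0, -0.2]
gripper_width: -0.0
grip_force: 0.0
time_s: 2.1
eef_pos: [0.4442, -0.1645, 0.2312]
tool_rot: [-3.141, 0.0, 1.198]
contact_force: [0.5, -0.4, -0.7]
gripper_width: -0.003
grip_force: 0.0
```

```bash
python3 -m creep '[{"linear":[38,6,0],"rot":[0,0,0],"gripper":0},{"linear":[38,6,0],"rot":[0,0,0],"gripper":0},{"linear":[38,6,0],"rot":[0,0,0],"gripper":0},{"linear":[38,6,0],"rot":[0,0,0],"gripper":0},{"linear":[38,6,0],"rot":[0,0,0],"gripper":0},{"linear":[38,6,0],"rot":[0,0,0],"gripper":0},{"linear":[38,6,0],"rot":[0,0,0],"gripper":0},{"linear":[30,6,0],"rot":[0,0,0],"gripper":0}]'
python3 -m creep '[{"linear":[0,0,20],"rot":[0,0,0],"gripper":0},{"linear":[0,0,30],"rot":[0,0,0],"gripper":0},{"linear":[0,0,30],"rot":[0,0,0],"gripper":0},{"linear":[0,0,20],"rot":[0,0,0],"gripper":0},{"linear":[0,0,10],"rot":[0,0,0],"gripper":0},{"linear":[0,0,0],"rot":[0,0,0],"gripper":0},{"linear":[0,0,0],"rot":[0,0,0],"gripper":0}]'
python3 - <<'E'
from h import *
o=arm.get_obs();p=o["eef_pos"];print(p,o["tool_rot"])
y=np.radians(-21.35);s=np.array([np.sin(y),-np.cos(y)]);a=np.array([np.cos(y),np.sin(y)])
d=p[:2]-[.6095,.1178];print("slide",d@s,"across",d@a)
for n in("top","scene"):
    q,D=optics.camera(n);np.savez(n+"1.npz",p=q,d=D)
    r=(slice(140,290),slice(150,350)) if n=="top" else (slice(170,320),slice(220,420))
    cv2.imwrite(f"pics/{n}1.png",cv2.resize(cv2.cvtColor(q[r],cv2.COLOR_RGB2BGR),None,fx=3,fy=3,interpolation=cv2.INTER_CUBIC))
E
```

```text
time_s: 2.77
eef_pos: [0.5969, 0.0954, 0.231]
tool_rot: [-3.141, -0.001, 1.2]
contact_force: [0.3, 0.9, 0.4]
gripper_width: 0.001
grip_force: 0.0
time_s: 3.35
eef_pos: [0.5965, 0.0924, 0.1216]
tool_rot: [-3.141, -0.0, 1.198]
contact_force: [-0.6, 1.0, 0.0]
gripper_width: -0.002
grip_force: 0.0
[0.59647505 0.09235501 0.12158122] [-3.14134696e+00 -6.69387871e-05  1.19849391e+00]
slide 0.028440713931325225 across -0.0028674901938730607
```

View pics/scene1.png

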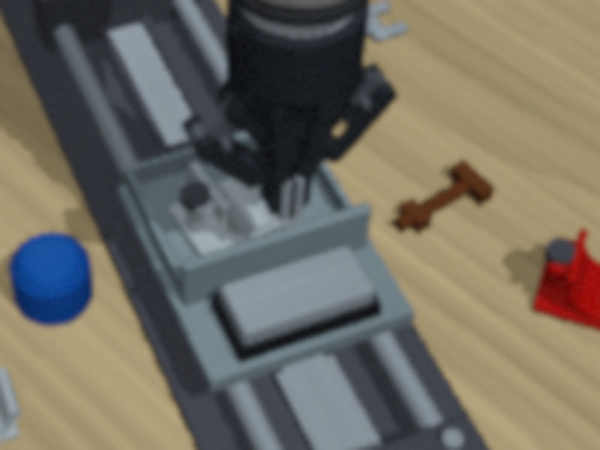

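The enlarged scene view shows the shut fingers at (290,200), hovering over the wall side. The button is at (297,285) and the coupler at (215,215) is untouched. I'm short along the slide by 16 mm, so I'll correct that and then go down.

```bash
python3 -m creep '[{"linear":[8,3,0],"rot":[0,0,0],"gripper":0},{"linear":[8,0,0],"rot":[0,0,0],"gripper":0},{"linear":[0,0,0],"rot":[0,0,0],"gripper":0},{"linear":[0,0,15],"rot":[0,0,0],"gripper":0},{"linear":[0,0,15],"rot":[0,0,0],"gripper":0},{"linear":[0,0,5],"rot":[0,0,0],"gripper":0},{"linear":[0,0,0],"rot":[0,0,0],"gripper":0},{"linear":[0,0,0],"rot":[0,0,0],"gripper":0}]'
python3 - <<'E'
from h import *
o=arm.get_obs();p=o["eef_pos"];print(p,o["contact_force"])
y=np.radians(-21.35);s=np.array([np.sin(y),-np.cos(y)]);a=np.array([np.cos(y),np.sin(y)])
d=p[:2]-[.6095,.1178];print("slide",d@s,"across",d@a)
q,D=optics.camera("scene")
cv2.imwrite(f"pics/scene2.png",cv2.resize(cv2.cvtColor(q[200:310,240:400],cv2.COLOR_RGB2BGR),None,fx=4,fy=4,interpolation=cv2.INTER_CUBIC))
E
```

```text
time_s: 4.12
eef_pos: [0.605, 0.1064, 0.0866]
tool_rot: [-3.141, -0.0, 1.199]
contact_force: [-1.8, -0.4, 0.7]
gripper_width: 0.002
grip_force: 0.0
[0.60501193 0.10635635 0.08659115] [-1.76036327 -0.41558021  0.72893558]
slide 0.012292263042205476 across -1.3849900018475741e-05
```

View pics/scene2.png

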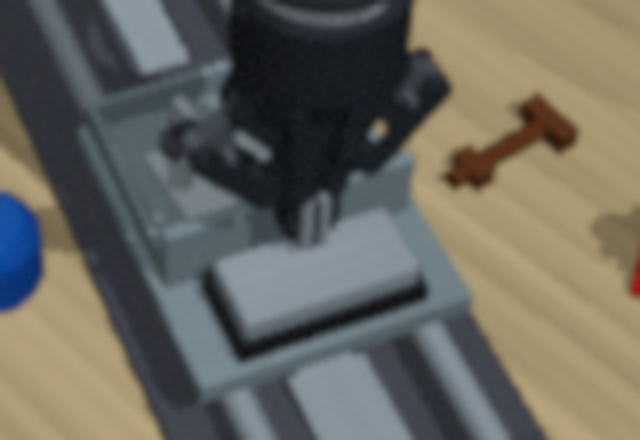

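The fingertips at (315,230) are over the front half of the button, between it and the wall and clear of the coupler. Pressing now.

```bash
python3 -m creep '[{"linear":[0,0,4],"rot":[0,0,0],"gripper":0},{"linear":[0,0,4],"rot":[0,0,0],"gripper":0},{"linear":[0,0,3],"rot":[0,0,0],"gripper":0},{"linear":[0,0,2],"rot":[0,0,0],"gripper":0},{"linear":[0,0,1],"rot":[0,0,0],"gripper":0},{"linear":[0,0,0],"rot":[0,0,0],"gripper":0},{"linear":[0,0,0],"rot":[0,0,0],"gripper":0}]'
```

```text
time_s: 4.75
eef_pos: [0.6058, 0.1064, 0.0731]
tool_rot: [3.14, -0.001, 1.198]
contact_force: [1.0, -0.5, 6.1]
gripper_width: 0.004
grip_force: 3.1
```

```bash
python3 -m creep '[{"linear":[0,0,1],"rot":[0,0,0],"gripper":0},{"linear":[0,0,1],"rot":[0,0,0],"gripper":0},{"linear":[0,0,0],"rot":[0,0,0],"gripper":0},{"linear":[-2,0,0],"rot":[0,0,0],"gripper":0},{"linear":[-3,0,0],"rot":[0,0,0],"gripper":0},{"linear":[-3,0,0],"rot":[0,0,0],"gripper":0},{"linear":[-4,0,0],"rot":[0,0,0],"gripper":0},{"linear":[-4,0,0],"rot":[0,0,0],"gripper":0}]'
```

```text
time_s: 5.42
eef_pos: [0.6009, 0.0935, 0.0729]
tool_rot: [3.138, -0.004, 1.2]
contact_force: [-1.7, 2.4, 16.6]
gripper_width: -0.002
grip_force: 8.3
```

The button is fully down (16.6 N) and the carriage has started to move. Pushing on.

```bash
python3 -m creep '[{"linear":[-6,0,0],"rot":[0,0,0],"gripper":0},{"linear":[-8,0,0],"rot":[0,0,0],"gripper":0},{"linear":[-8,0,0],"rot":[0,0,0],"gripper":0},{"linear":[-8,0,0],"rot":[0,0,0],"gripper":0},{"linear":[-8,0,0],"rot":[0,0,0],"gripper":0},{"linear":[-8,0,0],"rot":[0,0,0],"gripper":0},{"linear":[-8,0,0],"rot":[0,0,0],"gripper":0},{"linear":[-6,0,0],"rot":[0,0,0],"gripper":0}]'
python3 - <<'E'
from h import *
o=arm.get_obs();p=o["eef_pos"]
y=np.radians(-21.35);s=np.array([np.sin(y),-np.cos(y)]);a=np.array([np.cos(y),np.sin(y)])
d=p[:2]-[.6095,.1178];print("slide",d@s,"across",d@a)
q,D=optics.camera("scene")
cv2.imwrite(f"pics/scene3.png",cv2.resize(cv2.cvtColor(q[150:310,200:400],cv2.COLOR_RGB2BGR),None,fx=3,fy=3,interpolation=cv2.INTER_CUBIC))
E
```

```text
time_s: 6.08
eef_pos: [0.5789, 0.0366, 0.0729]
tool_rot: [3.138, -0.003, 1.199]
contact_force: [-3.2, 1.8, 18.9]
gripper_width: 0.003
grip_force: 9.2
slide 0.08671773644537337 across 0.001086448929209109
```

View pics/scene3.png

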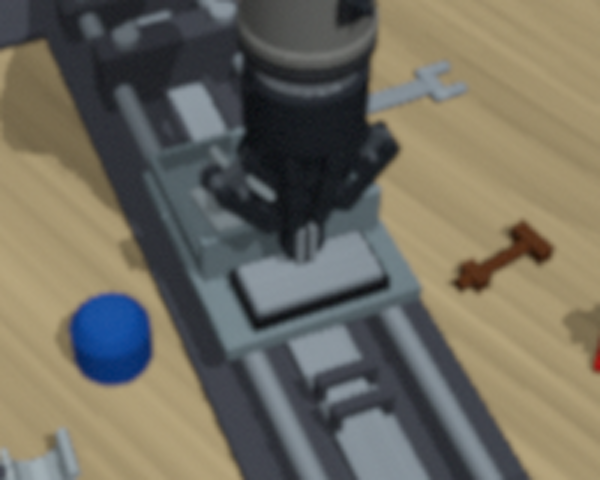

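The carriage is riding along with the button down. The fingers at (305,240) are on it, the lock catches at (345,390) are left behind, and the coupler is undisturbed. About 112 mm remains.

```bash
python3 -m creep '[{"linear":[-8,0,0],"rot":[0,0,0],"gripper":0},{"linear":[-8,0,0],"rot":[0,0,0],"gripper":0},{"linear":[-8,0,0],"rot":[0,0,0],"gripper":0},{"linear":[-8,0,0],"rot":[0,0,0],"gripper":0},{"linear":[-8,0,0],"rot":[0,0,0],"gripper":0},{"linear":[-8,0,0],"rot":[0,0,0],"gripper":0},{"linear":[-8,0,0],"rot":[0,0,0],"gripper":0},{"linear":[-8,0,0],"rot":[0,0,0],"gripper":0}]'
python3 -m creep '[{"linear":[-6,0,0],"rot":[0,0,0],"gripper":0},{"linear":[-6,0,0],"rot":[0,0,0],"gripper":0},{"linear":[-5,0,0],"rot":[0,0,0],"gripper":0},{"linear":[-4,0,0],"rot":[0,0,0],"gripper":0},{"linear":[-3,0,0],"rot":[0,0,0],"gripper":0},{"linear":[-3,0,0],"rot":[0,0,0],"gripper":0},{"linear":[-3,0,0],"rot":[0,0,0],"gripper":0},{"linear":[-3,0,0],"rot":[0,0,0],"gripper":0}]'
python3 - <<'E'
from h import *
o=arm.get_obs();p=o["eef_pos"]
y=np.radians(-21.35);s=np.array([np.sin(y),-np.cos(y)]);a=np.array([np.cos(y),np.sin(y)])
d=p[:2]-[.6095,.1178];print("slide",d@s,"across",d@a,"f slide",o["contact_force"][:2]@s)
E
```

```text
time_s: 6.8
eef_pos: [0.556, -0.0228, 0.0728]
tool_rot: [3.138, -0.003, 1.2]
contact_force: [-2.1, 2.4, 20.9]
gripper_width: -0.0
grip_force: 9.8
time_s: 7.47
eef_pos: [0.5441, -0.0537, 0.0728]
tool_rot: [3.138, -0.002, 1.199]
contact_force: [-2.9, 2.6, 21.4]
gripper_width: -0.003
grip_force: 10.3
slide 0.18349317726933032 across 0.0015369884414836625 f slide -1.358948065388966
```

```bash
python3 -m creep '[{"linear":[-2,0,0],"rot":[0,0,0],"gripper":0},{"linear":[-2,0,0],"rot":[0,0,0],"gripper":0},{"linear":[-2,0,0],"rot":[0,0,0],"gripper":0},{"linear":[-2,0,0],"rot":[0,0,0],"gripper":0},{"linear":[-2,0,0],"rot":[0,0,0],"gripper":0},{"linear":[-2,0,0],"rot":[0,0,0],"gripper":0},{"linear":[-2,0,0],"rot":[0,0,0],"gripper":0}]'
python3 -m creep '[{"linear":[-2,0,0],"rot":[0,0,0],"gripper":0},{"linear":[-1,0,0],"rot":[0,0,0],"gripper":0},{"linear":[-1,0,0],"rot":[0,0,0],"gripper":0},{"linear":[0,0,0],"rot":[0,0,0],"gripper":0}]'
```

```text
time_s: 8.05
eef_pos: [0.5391, -0.0667, 0.0728]
tool_rot: [3.138, -0.002, 1.199]
contact_force: [-3.3, 6.1, 20.6]
gripper_width: 0.001
grip_force: 10.4
time_s: 8.38
eef_pos: [0.5389, -0.0674, 0.0729]
tool_rot: [3.136, -0.007, 1.202]
contact_force: [1.3, 8.9, 15.0]
gripper_width: 0.003
grip_force: 8.1
```

The arm has stalled at s≈198 mm with the slide force rising, which is where the stop should be. I'll press down a touch more, hold, and check the carriage pose.

```bash
python3 -m creep '[{"linear":[-1,0,0.5],"rot":[0,0,0],"gripper":0},{"linear":[-1,0,0.5],"rot":[0,0,0],"gripper":0},{"linear":[0,0,0],"rot":[0,0,0],"gripper":0},{"linear":[0,0,0],"rot":[0,0,0],"gripper":0}]'
python3 - <<'E'
from h import *
q,D=optics.camera("scene")
cv2.imwrite(f"pics/scene4.png",cv2.resize(cv2.cvtColor(q[120:280,200:360],cv2.COLOR_RGB2BGR),None,fx=3.5,fy=3.5,interpolation=cv2.INTER_CUBIC))
E
```

```text
time_s: 8.72
eef_pos: [0.539, -0.0675, 0.0728]
tool_rot: [3.135, -0.009, 1.203]
contact_force: [-0.5, 13.4, 23.9]
gripper_width: -0.003
grip_force: 11.5
```

View pics/scene4.png

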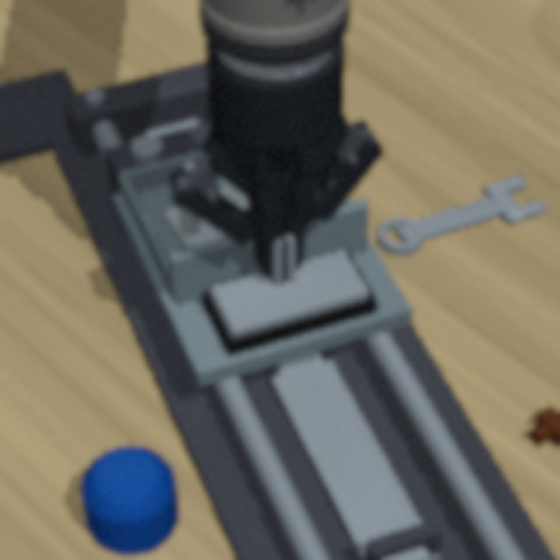

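The nose meets the stop block at (150,165), with the button still down and the coupler in the tray. Now I'll lift straight up so the button rises, ease off the wall, and move clear.

```bash
python3 -m creep '[{"linear":[0,0,-3],"rot":[0,0,0],"gripper":0},{"linear":[0,0,-4],"rot":[0,0,0],"gripper":0},{"linear":[0,0,-4],"rot":[0,0,0],"gripper":0},{"linear":[2,0,-4],"rot":[0,0,0],"gripper":0},{"linear":[4,0,-4],"rot":[0,0,0],"gripper":0},{"linear":[4,0,-8],"rot":[0,0,0],"gripper":0},{"linear":[0,0,-15],"rot":[0,0,0],"gripper":0},{"linear":[0,0,-25],"rot":[0,0,0],"gripper":0}]'
python3 -m creep '[{"linear":[20,0,-30],"rot":[0,0,0],"gripper":0},{"linear":[35,0,-20],"rot":[0,0,0],"gripper":0},{"linear":[38,0,0],"rot":[0,0,0],"gripper":0},{"linear":[38,0,0],"rot":[0,0,0],"gripper":0},{"linear":[38,0,0],"rot":[0,0,0],"gripper":0},{"linear":[38,0,0],"rot":[0,0,0],"gripper":0},{"linear":[20,0,0],"rot":[0,0,0],"gripper":0},{"linear":[0,0,0],"rot":[0,0,0],"gripper":0}]'
python3 - <<'E'
from h import *
p,d=optics.camera("top");W=cloud("top",d);roi=(220,150,405,305)
blobs(W,.076,.086,roi); blobs(W,.062,.0735,roi,300); blobs(W,.048,.060,roi,500)
cv2.imwrite("pics/top5.png",cv2.resize(cv2.cvtColor(p[130:330,130:410],cv2.COLOR_RGB2BGR),None,fx=2.8,fy=2.8,interpolation=cv2.INTER_CUBIC))
E
```

```text
time_s: 9.43
eef_pos: [0.5365, -0.0643, 0.1352]
tool_rot: [-3.137, 0.001, 1.199]
contact_force: [0.4, -0.2, 0.5]
gripper_width: -0.003
grip_force: 0.0
time_s: 10.1
eef_pos: [0.6209, 0.1538, 0.1868]
tool_rot: [-3.141, -0.004, 1.205]
contact_force: [-0.3, 0.9, 0.2]
gripper_width: 0.001
grip_force: 0.0
0.076 0.086 [273 208  29  42 612] zmed 0.0794 (array([542.2, -55. ]), array([39.8, 89.5]), 68.66)
0.062 0.0735 [311 209  55  72 837] zmed 0.0679 (array([ 505. , -152.3]), array([134. , 130.3]), 68.85)
0.062 0.0735 [310 232  24  21 304] zmed 0.0671 (array([ 510.3, -135. ]), array([48.6, 41.7]), 74.15)
0.048 0.06 [265 197  69  81 669] zmed 0.0535 (array([ 522.4, -107.3]), array([169.6, 140. ]), 68.84)
0.048 0.06 [ 293  211   57   63 1417] zmed 0.0535 (array([ 511.3, -136.2]), array([ 99.3, 120.4]), 68.96)
```

View pics/top5.png

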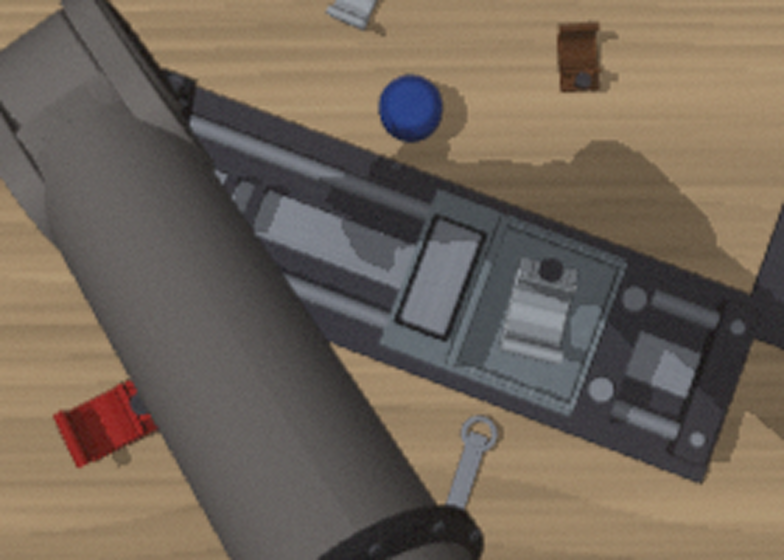

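The button is up (z 79.4 mm) and the carriage has travelled 185 mm, with its nose against the stop at about (600,340). The coupler lies flat in the tray at (535,310), the cap and spanner are where they were, and the arm is clear at (0.62, 0.15, 0.19) m.

```bash
python3 -c "
from rig import arm
print(arm.get_obs()['time_s'],arm.close_job())"
```

```text
the job is handed in; nothing more can be done
10.15 None
```

I handed the job in at 10.15 s: the carriage is home against the end stop after about 185 mm of travel, the lock button is up, the coupler lies flat in the tray untouched, and the arm is clear; the judge returned no verdict.

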